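Shut the draught shield and tare the balance

ROBOT

A 6-joint arm with a two-finger parallel gripper is mounted at the origin on the work surface. World frame = base frame: x ahead of the robot, y to its left, z up, the work surface at z = 0. Lengths are in m, angles in rad, forces in N, time in s.
With the tool pointing down it reaches from about 0.35 to 0.8 m from the base axis. Payload 7.3 kg.
Tool frame: the origin (TCP) lies at the very end of the fingers, on their centre line; the grasp point (between the pads) lies 19 mm behind it; z points along the fingers, y is the direction in which the jaws open and shut (so a half turn about z gives the same grasp; the last joint's range is limited). The gripper opens to 85 mm and grips with 20 to 120 N. Pads are 22 mm wide; open, the fingers measure 114 mm over their backs; the gripper's body (76 mm by 85 mm) begins 54 mm behind the grasp point. The pads swing forward as they close: fully open they stand 13 mm farther back than shut.
Start: joints at [-0.146, 0.342, 1.524, -0, 1.275, -0.146], TCP at [0.525, 0, 0.231] pointing down, gripper open.
Joint ranges: [-2.53, 2.53], [-0.77, 2.02], [0.04, 2.7], [-1, 4.14], [0.28, 2.66], [-3.11, 3.11]. Speed limits (rad/s): [2.57, 2.57, 3.14, 3.14, 3.14, 3.14].

INTERFACE

Orientations are given as a unit quaternion [w, x, y, z].
In Python, from plant import arm gives the robot as it stands.
- The arm moves only by the shell command python3 -m inch 'ROWS'. ROWS is JSON, a list that holds one entry, the list of rows, each a list of 7 numbers: the shift along the tool's x, y, z in units of 50 mm (1.0 is 50 mm), then the turn, a rotation vector about the tool's x, y, z in units of 8 degrees (1.0 is 8 degrees), then the closure, from 0 (fully open) to 1 (shut). In form: [[[tx, ty, tz, wx, wy, wz, claw], ...]]. A call has 1 to 12 rows; each row shifts and turns the commanded pose from where the row before left it, along the tool's axes as they then stand; what a row does not reach is not made up. A row lasts 1/10 s, in which the tool goes at most 50 mm and 8.59 degrees, less where a joint would pass 70% of its speed; a pose out of reach is approached as far as the arm can. A call is refused whole if a number of a shift passes 1 or a number of a turn 1, either way. A call with a gripper value outside its range is refused whole. The fingers move at their own pace and stop on an object; the grip force is fixed at half the most. Time passes only in rows, so rows that do not move let the fingers close. It gives the time, the measured TCP pose, the force and the opening at its end, in the units of the state.
- arm.get_state(): the state, without advancing time (a new reading comes with each control period).
- arm.read_camera(name): name is "scene" or "side" or "wrist"; returns a dict with "color" (384x512x3 uint8, blue, green, red), "fx", "fy", "cx", "cy" (pixels), "pose" (4x4, takes a point from camera to world coordinates). Camera axes: x right, y up, looking along -z (the intrinsics and any distortion apply to the point x, -y, -z); pixel columns grow to the right and rows downward; lengths in m; the calibration is good to about 2 mm. A picture is of the moment at which its call begins. There is no depth.
- arm.finish_job(): hands the job in, once; it reports no verdict.
The state is a dict: "clock": time; "joint_positions": joint angles; "joint_vel": joint speeds; "joint_torque": joint torques, N m; "tool_pos": TCP position; "orientation": TCP orientation; "force": force on the tool from outside, world axes, zero at the start; "moment": the same for the moment, N m; "opening": finger opening in m.
Only numpy, scipy, OpenCV 4.12 (cv2) and the standard library are available. Lean on these libraries where they do the work, as an engineer would, in place of code of your own. Each camera call takes 0.05 s, during which the arm holds its last target.

TASK

The small beaker on the balance is ready to be tared: with the fingertips, gently push the glass top of the draught shield shut by its finger bar, and only then press the tare key, the long bar-shaped key on the front panel, lightly down and let it spring back up. Press no other key, leave the pan, its beaker and everything standing around the balance where they are, pinch and lift nothing, and withdraw.

Things in the scene. Friction and masses are not known exactly. Their poses are not given: they have to be found in the camera images.
- balance: Precision balance fixed on the bench, 330 mm deep (x), 210 wide (y). Origin: under its centre, on the bench; its x axis points from front to back, y to the left of someone facing its front, z up. x -162 to -70 mm: panel sloping 8 degrees, 47 to 60 mm high, with display and a row of four keys; -70 to 95: glass draught shield; 95 to 165: rear housing, both 165 mm high (173 at the rails)
- lid (a joint): The glass top pane (164 x 178 mm) of the draught shield, sliding level in two guide rails with about 1 N of friction: 0 = fully shut, against a hard stop; grows in metres (to 0.110) as it slides back along the balance's +x, over the rear housing. It stays where it is left
- lid_bar_top (a point): Middle of the top face of the upright grey finger bar near the front edge of the sliding pane: bar 100 mm wide (balance y), 10 mm thick (balance x), 22 mm tall, so the pane's glass lies 22 mm below this point; moves with the pane. Pushing the bar's back face towards the balance's front (-x) shuts the pane. Behind the bar the glass is bare for more than 100 mm
- tare_key_top (a point): Middle of the top face of the tare key: the only long bar-shaped key, at the right-hand end of the row as one faces the front panel; 54 mm wide (balance y), 20 mm deep (balance x), its top about 7 mm above the panel and 55 mm above the bench
- tare_key (a joint): Travel of the tare key: 0 = up, 0.004 m = fully down, square to the sloping panel; springs back up when released. It takes about 1 N to start, 3.1 N at 0.0015 m, where it registers, and 6.6 N fully down
- power_key (a joint): Travel (0 up, 0.004 m down) of the round key, 18 mm across, at the left-hand end of the row, 130 mm to the left (balance +y) of the tare key's middle; not to be pressed
- mode_key (a joint): Travel (0 up, 0.004 m down) of the second key, 17 mm square, 98 mm to the left of the tare key's middle; not to be pressed
- print_key (a joint): Travel (0 up, 0.004 m down) of the third key, 17 mm square, 68 mm to the left of the tare key's middle; not to be pressed
- pan: Round steel weighing pan (100 mm across) inside the draught shield; origin at the foot of its stem, 65 mm above the bench, its top 11 mm higher; to be left alone
- beaker_small: Empty small glass beaker standing on the pan inside the shield, 45 mm across the rim, 56 mm tall; origin under its centre; to be left alone
- beaker_large: An empty clear glass beaker, 72 mm across the rim, 92 mm tall, beside the balance; origin under its centre; loose, to be left alone
- jar: A squat reagent jar with a blue ribbed screw cap, 58 mm across, 98 mm tall, beside the balance; origin under its centre; loose, to be left alone
- stoppered_bottle: An amber bottle with a narrow neck and clear glass stopper, 68 mm across, 150 mm tall, beside the balance; origin under its centre; loose, to be left alone
- weighing_bottle: A small squat glass weighing bottle with a lid, 42 mm across, 54 mm tall, to the right of the balance's front panel; origin under its centre; loose, to be left alone
- pipette_bulb: A rubber pipette bulb standing on its flat end, 52 mm across, 66 mm tall, to the right of the balance; origin under its centre; loose, to be left alone
- spatula: A thin steel laboratory spatula lying on the bench left of the balance, 170 mm long along its x axis, 6 mm thick; origin under its centre; loose, to be left alone

How it is judged:
By the outcome, as a careful person would: the job done as asked, in the order asked, and still so for the second after the job is handed in, with the robot touching nothing.
It also fails if it takes over 42 s, if anything falls off the work surface, if the arm or the gripper's body presses on something with over 40 N, if the wrist force passes 120 N, or if a joint passes its speed limit or range.

## Working session

There is one attempt and no reset: what is moved stays moved. The work goes in short steps, Python scripts to look and compute and a shell command to move; the robot and the scene stay as the last step left them, time stands still between calls to the robot, and variables do not carry over. Pictures are saved under pics/ and viewed, and the job is handed in when it is done.

```bash
ls; mkdir -p pics; python3 - <<'E'
from plant import arm
import cv2
s=arm.get_state(); print(s)
for n in("scene","side","wrist"):
    c=arm.read_camera(n); cv2.imwrite(f"pics/{n}0.png",c["color"]); print(n,[c[k] for k in("fx","fy","cx","cy")],c["pose"],[k for k in c])
E
```

```text
pics
{'clock': 0.0, 'joint_positions': array([-1.45973167e-01,  3.42731079e-01,  1.52501903e+00,  3.35080258e-06,
        1.27538979e+00, -1.46010637e-01]), 'joint_vel': array([ 0.00134604, -0.00195497,  0.00071648, -0.00240566, -0.00063573,
       -0.00012727]), 'joint_torque': array([ 5.72253757e-04, -4.33677435e+01, -2.46005630e+01, -7.37992127e-05,
        7.83137977e-03, -1.18290802e-05]), 'tool_pos': array([5.24601462e-01, 9.59543351e-05, 2.30620918e-01]), 'orientation': array([-6.21748673e-04,  7.07093668e-01,  7.07119471e-01, -4.60348643e-04]), 'force': array([-0.29983974,  0.17848998,  0.18939604]), 'moment': array([-0.00172171,  0.04469555,  0.00213568]), 'opening': 0.08550554078438057}
scene [393.3284297518435, 393.3284297518435, 260.8316514525579, 187.5418553638014] [[ 0.85113163 -0.45411943  0.26334482  0.82466926]
 [ 0.52495041  0.73764342 -0.42462837 -0.27887254]
 [-0.00142258  0.49965761  0.86622183  0.88082429]
 [ 0.          0.          0.          1.        ]] ['color', 'fx', 'fy', 'cx', 'cy', 'pose']
side [432.30958259850945, 432.30958259850945, 249.38155777251072, 200.6643836154147] [[ 7.15380046e-01  4.43943493e-01 -5.39579063e-01 -4.45852368e-03]
 [-6.98735150e-01  4.55359714e-01 -5.51739722e-01 -5.45616069e-01]
 [ 7.61308833e-04  7.71726445e-01  6.35954176e-01  8.40655584e-01]
 [ 0.00000000e+00  0.00000000e+00  0.00000000e+00  1.00000000e+00]] ['color', 'fx', 'fy', 'cx', 'cy', 'pose']
wrist [286.0954847082498, 286.0954847082498, 256.432269477214, 190.97756376576794] [[ 9.99999304e-01  9.14866751e-04  7.45648031e-04  5.24658493e-01]
 [-1.09610064e-03  9.54158702e-01  2.99299133e-01  7.71823419e-02]
 [-4.37647732e-04 -2.99299742e-01  9.54159040e-01  3.73405260e-01]
 [ 0.00000000e+00  0.00000000e+00  0.00000000e+00  1.00000000e+00]] ['color', 'fx', 'fy', 'cx', 'cy', 'pose']
```

View pics/scene0.png

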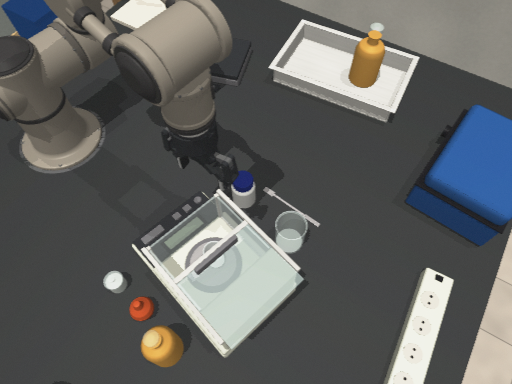

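View pics/side0.png

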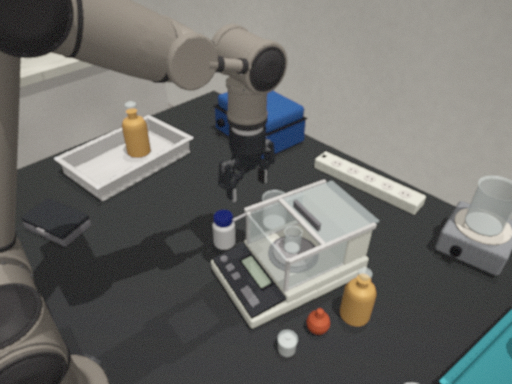

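View pics/wrist0.png

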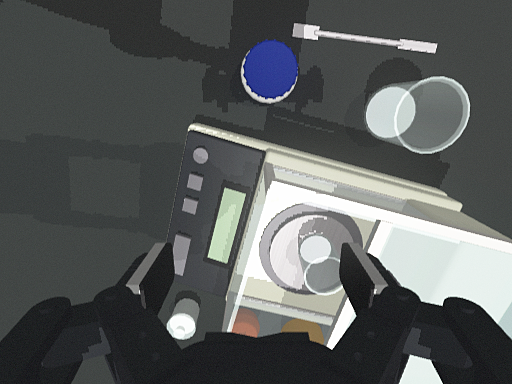

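```bash
python3 - <<'E'
import cv2
for n,(x0,y0,x1,y1) in dict(scene=(125,180,310,355),side=(200,175,385,325),wrist=(150,110,350,260)).items():
    im=cv2.imread(f"pics/{n}0.png")[y0:y1,x0:x1]
    im=cv2.resize(im,None,fx=4,fy=4,interpolation=cv2.INTER_CUBIC)
    if im.shape[0]>600: im=im[:600]
    for i in range(0,im.shape[1],80): cv2.putText(im,str(x0+i//4),(i,10),0,.4,(0,255,255),1)
    for i in range(0,im.shape[0],80): cv2.putText(im,str(y0+i//4),(0,i+4),0,.4,(0,255,255),1)
    cv2.imwrite(f"pics/{n}0c.png",im)
E
```

```text
(no output)
```

View pics/scene0c.png

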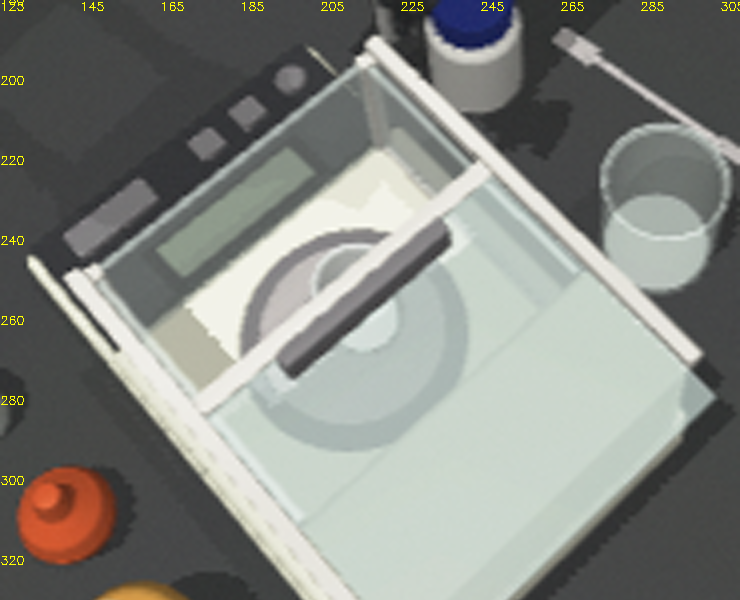

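View pics/side0c.png

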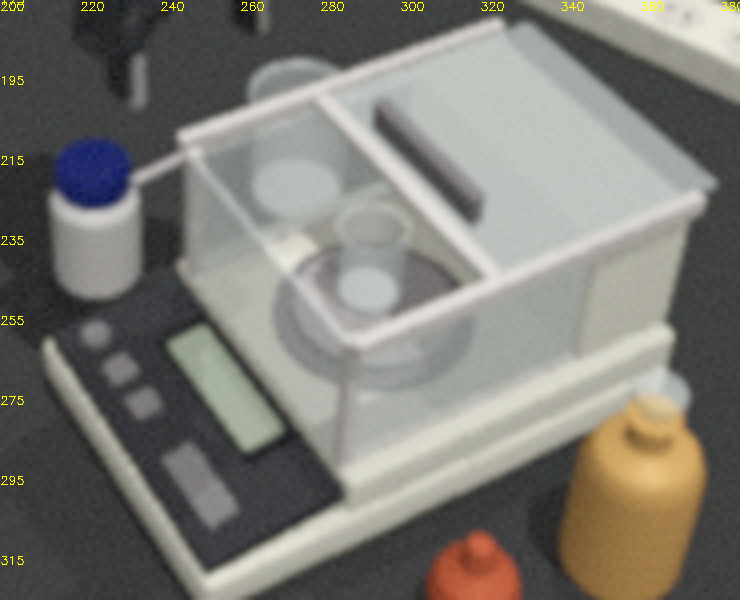

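View pics/wrist0c.png

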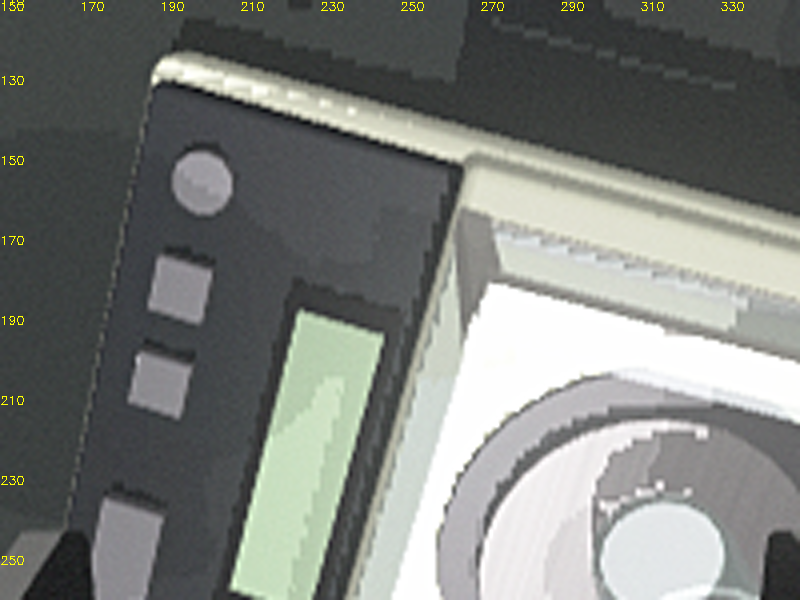

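```bash
python3 - <<'E'
import cv2
for n,(x0,y0,x1,y1) in dict(scene=(185,225,255,285),side=(280,185,340,245)).items():
    im=cv2.imread(f"pics/{n}0.png")[y0:y1,x0:x1]
    im=cv2.resize(im,None,fx=10,fy=10,interpolation=cv2.INTER_CUBIC)
    for i in range(0,im.shape[1],100): cv2.putText(im,str(x0+i//10),(i,10),0,.4,(0,0,255),1)
    for i in range(0,im.shape[0],100): cv2.putText(im,str(y0+i//10),(0,i+4),0,.4,(0,0,255),1)
    cv2.imwrite(f"pics/{n}0b.png",im)
E
```

```text
(no output)
```

View pics/scene0b.png

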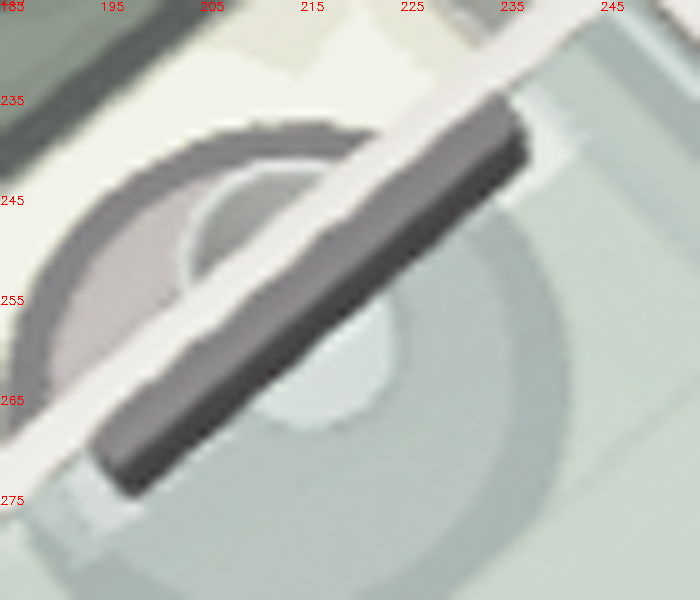

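View pics/side0b.png

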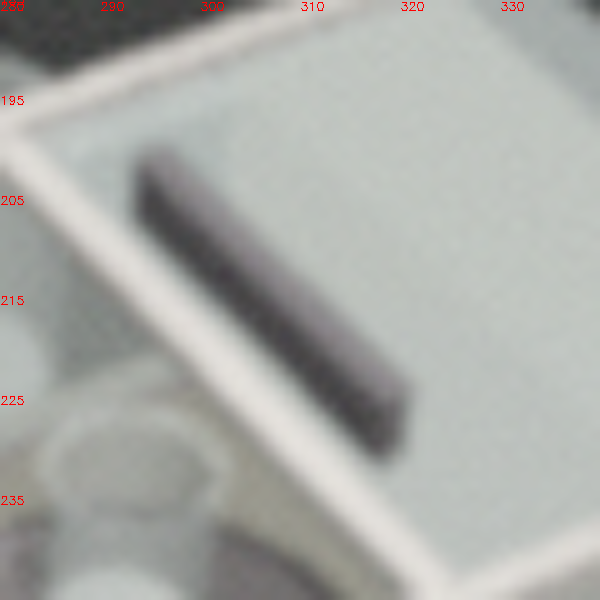

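```bash
cat > h.py <<'E'
import numpy as np
K={"scene":(393.3284,260.8317,187.5419),"side":(432.30958,249.38156,200.66438),"wrist":(286.0955,256.43227,190.97756)}
P={"scene":np.array([[0.85113163,-0.45411943,0.26334482,0.82466926],[0.52495041,0.73764342,-0.42462837,-0.27887254],[-0.00142258,0.49965761,0.86622183,0.88082429]]),
"side":np.array([[7.15380046e-01,4.43943493e-01,-5.39579063e-01,-4.45852368e-03],[-6.98735150e-01,4.55359714e-01,-5.51739722e-01,-5.45616069e-01],[7.61308833e-04,7.71726445e-01,6.35954176e-01,8.40655584e-01]]),
"wrist":np.array([[9.99999304e-01,9.14866751e-04,7.45648031e-04,5.24658493e-01],[-1.09610064e-03,9.54158702e-01,2.99299133e-01,7.71823419e-02],[-4.37647732e-04,-2.99299742e-01,9.54159040e-01,3.73405260e-01]])}
def ray(n,u,v,p=None):
    f,cx,cy=K[n]; M=P[n] if p is None else p
    d=M[:3,:3]@np.array([(u-cx)/f,-(v-cy)/f,-1]); return M[:3,3],d/np.linalg.norm(d)
def tri(*obs):
    A=np.zeros((3,3));b=np.zeros(3);R=[ray(*o) for o in obs]
    for o,d in R:
        Q=np.eye(3)-np.outer(d,d);A+=Q;b+=Q@o
    x=np.linalg.solve(A,b); return x,[round(1e3*np.linalg.norm((np.eye(3)-np.outer(d,d))@(x-o)),1) for o,d in R]
def onz(n,u,v,z,p=None):
    o,d=ray(n,u,v,p); return o+d*(z-o[2])/d[2]
def proj(n,X,p=None):
    f,cx,cy=K[n]; M=P[n] if p is None else p
    c=M[:3,:3].T@(np.asarray(X)-M[:3,3]); return cx+f*c[0]/-c[2], cy-f*c[1]/-c[2]
E
python3 - <<'E'
from h import *
np.set_printoptions(precision=4,suppress=True)
o=.375
print("bar",tri(("scene",215.4,253.0),("side",307.4,211.9)))
# ends of bar: left (+y) end mid, right end mid
print("barL",tri(("scene",185+50.8-.45,225+11.3-.45),("side",280+15.5-.45,185+15.2-.45)))
print("barR",tri(("scene",185+10.9-.45,225+45.7-.45),("side",280+40.1-.45,185+39.3-.45)))
keys=dict(power=((291,79),(96,334),(203,183)),mode=((249,113),(120,369),(182,289)),print=((207,144),(144,404),(161,384)),tare=((112,217),(201,485),None))
X={}
for k,(a,b,c) in keys.items():
    ob=[("scene",125+a[0]/4-o,180+a[1]/4-o),("side",200+b[0]/4-o,175+b[1]/4-o)]
    if c: ob.append(("wrist",150+c[0]/4-o,110+c[1]/4-o))
    X[k],r=tri(*ob); print(k,X[k],r, [onz(*q,.055)for q in ob])
d=X['power']-X['tare']; print(np.linalg.norm(d),np.degrees(np.arctan2(-d[0],d[1])))
E
```

```text
bar (array([ 0.6159, -0.1026,  0.1886]), [np.float64(0.4), np.float64(0.4)])
barL (array([ 0.6284, -0.0544,  0.1891]), [np.float64(0.7), np.float64(0.7)])
barR (array([ 0.6039, -0.1482,  0.1888]), [np.float64(0.8), np.float64(0.8)])
power [0.4615 0.0196 0.0554] [np.float64(0.9), np.float64(1.2), np.float64(0.3)] [array([0.4619, 0.019 , 0.055 ]), array([0.4614, 0.0212, 0.055 ]), array([0.4615, 0.0193, 0.055 ])]
mode [ 0.4534 -0.0113  0.0546] [np.float64(1.0), np.float64(1.3), np.float64(0.4)] [array([ 0.4543, -0.0124,  0.055 ]), array([ 0.4528, -0.0102,  0.055 ]), array([ 0.4536, -0.0116,  0.055 ])]
print [ 0.4451 -0.0408  0.0544] [np.float64(0.5), np.float64(0.8), np.float64(0.3)] [array([ 0.4458, -0.0414,  0.055 ]), array([ 0.4444, -0.0404,  0.055 ]), array([ 0.4455, -0.0408,  0.055 ])]
tare [ 0.4276 -0.1059  0.054 ] [np.float64(0.1), np.float64(0.1)] [array([ 0.4281, -0.1062,  0.055 ]), array([ 0.427 , -0.1063,  0.055 ])]
0.13003141961573905 -15.106474357531537
```

```bash
python3 -m inch '[[[0,0,0,0,0,0.63,1],[0,0,0,0,0,0.63,1],[0,0,0,0,0,0.63,1],[0,0,0,0,0,0,1],[-0.2,0.4,0,0,0,0,1],[-0.2,0.4,0,0,0,0,1],[-0.2,0.4,0,0,0,0,1],[-0.2,0.4,0,0,0,0,1],[-0.2,0.4,0,0,0,0,1],[-0.2,0.4,0,0,0,0,1],[-0.2,0.4,0,0,0,0,1],[-0.1,0.2,0,0,0,0,1]]]'
python3 - <<'E'
from h import *
np.set_printoptions(precision=4,suppress=True)
from plant import arm
from scipy.spatial.transform import Rotation as R
s=arm.get_state(); q=s['orientation']; print(s['clock'],s['tool_pos'],s['force'],s['opening']); M=R.from_quat([q[1],q[2],q[3],q[0]]).as_matrix(); print(M)
d=np.array([0.650,-0.112,.2306])-s['tool_pos']; print(M.T@d/.05)
ex=np.array([.965,-.2606])
print("rail front", [(w, w[:2]@ex, ) for w in (onz("scene",146.2,248,.173),onz("scene",218.2,190.5,.173))], "bar",np.array([.6159,-.1026])@ex,"tare",np.array([.4276,-.1059])@ex)
E
```

```text
clock: 1.35
tool_pos: [0.6511, -0.1128, 0.2306]
orientation: [-0.0, 0.793, 0.609, -0.0]
force: [0.2, 0.1, 0.5]
opening: -0.0002
1.35 [ 0.6511 -0.1128  0.2306] [0.2374 0.1438 0.4712] -0.0002053003804592717
[[ 0.2591  0.9659 -0.0004]
 [ 0.9659 -0.2591 -0.0001]
 [-0.0002 -0.0004 -1.    ]]
[ 0.0102 -0.0255 -0.0005]
rail front [(array([ 0.4931, -0.16  ,  0.173 ]), np.float64(0.5175135814387644)), (array([0.5381, 0.0159, 0.173 ]), np.float64(0.5151155311693865))] bar 0.6210810600000001 tare 0.4402315399999999
```

```bash
python3 -m inch '[[[0,0,0.2,0,0,0,1],[0,0,0.2,0,0,0,1],[0,0,0.2,0,0,0,1],[0,0,0.2,0,0,0,1],[0,0,0.1,0,0,0,1],[0,0,0.1,0,0,0,1],[0,0,0.05,0,0,0,1],[0,0,0,0,0,0,1]]]'
python3 - <<'E'
from plant import arm
import cv2,numpy as np
a=arm.read_camera("scene")["color"][180:350,130:310];b=arm.read_camera("side")["color"][150:320,210:390]
im=np.hstack([cv2.resize(x,None,fx=2.2,fy=3*2.2/3,interpolation=2) for x in(a,b)])
cv2.imwrite("pics/p1.png",im); print(im.shape)
E
```

```text
clock: 2.15
tool_pos: [0.6502, -0.1115, 0.1787]
orientation: [-0.0, 0.794, 0.608, -0.0]
force: [-0.0, 0.1, 0.6]
opening: -0.0001
(374, 792, 3)
```

View pics/p1.png

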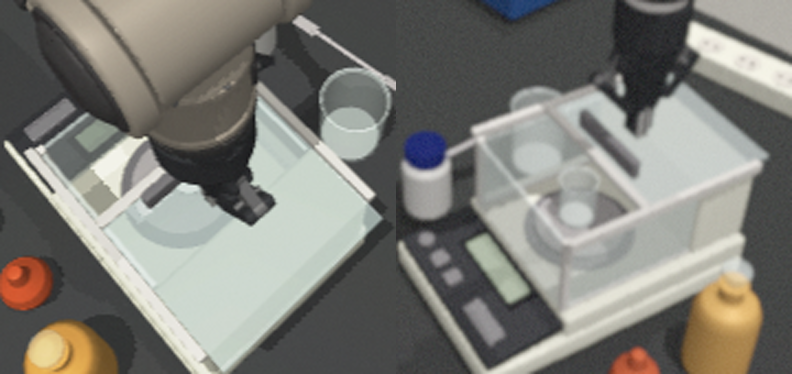

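```bash
python3 -m inch '[[[0,-0.1,0,0,0,0,1],[0,-0.1,0,0,0,0,1],[0,-0.06,0,0,0,0,1],[0,-0.06,0,0,0,0,1],[0,-0.06,0,0,0,0,1],[0,-0.06,0,0,0,0,1],[0,-0.06,0,0,0,0,1],[0,-0.06,0,0,0,0,1]]]'
python3 -m inch '[[[0,-0.06,0,0,0,0,1],[0,-0.06,0,0,0,0,1],[0,-0.06,0,0,0,0,1],[0,-0.06,0,0,0,0,1],[0,-0.06,0,0,0,0,1],[0,-0.06,0,0,0,0,1]]]'
```

```text
clock: 3.05
tool_pos: [0.6232, -0.1042, 0.179]
orientation: [0.0, 0.794, 0.608, 0.0]
force: [1.4, -0.2, 0.4]
opening: -0.0
clock: 3.65
tool_pos: [0.6056, -0.0995, 0.1789]
orientation: [0.0, 0.794, 0.608, 0.0]
force: [1.3, -0.2, 0.2]
opening: -0.0001
```

```bash
python3 -m inch '[[[0,-0.08,0,0,0,0,1],[0,-0.08,0,0,0,0,1],[0,-0.08,0,0,0,0,1],[0,-0.08,0,0,0,0,1],[0,-0.08,0,0,0,0,1],[0,-0.08,0,0,0,0,1],[0,-0.08,0,0,0,0,1],[0,-0.08,0,0,0,0,1],[0,-0.04,0,0,0,0,1],[0,-0.04,0,0,0,0,1],[0,0,0,0,0,0,1]]]'
python3 - <<'E'
from plant import arm
import cv2,numpy as np
s=arm.get_state();print(s['tool_pos'],s['force'],s['tool_pos'][:2]@[.965,-.2606])
a=arm.read_camera("scene")["color"][180:350,130:310];b=arm.read_camera("side")["color"][150:320,210:390]
im=np.hstack([cv2.resize(x,None,fx=2.2,fy=2.2,interpolation=2) for x in(a,b)])
cv2.imwrite("pics/p2.png",im)
E
```

```text
clock: 4.75
tool_pos: [0.5707, -0.09, 0.1787]
orientation: [-0.0, 0.794, 0.608, -0.0]
force: [-1.0, -0.8, -0.1]
opening: 0.0001
[ 0.57071642 -0.09000842  0.17873676] [-0.95042004 -0.77188798 -0.06708319] 0.5741975378836909
```

View pics/p2.png

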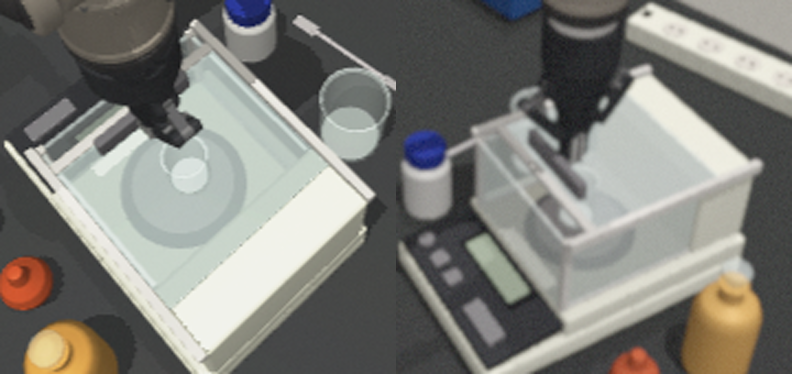

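```bash
python3 -m inch '[[[0,-0.04,0,0,0,0,1],[0,-0.04,0,0,0,0,1],[0,-0.04,0,0,0,0,1],[0,-0.04,0,0,0,0,1],[0,-0.04,0,0,0,0,1],[0,-0.04,0,0,0,0,1],[0,-0.04,0,0,0,0,1],[0,-0.04,0,0,0,0,1]]]'
python3 -m inch '[[[0,-0.03,0,0,0,0,1],[0,-0.03,0,0,0,0,1],[0,-0.03,0,0,0,0,1]]]'
```

```text
clock: 5.65
tool_pos: [0.5555, -0.0859, 0.1788]
orientation: [0.0, 0.794, 0.608, 0.0]
force: [1.8, -0.1, -1.3]
opening: 0.0001
clock: 5.95
tool_pos: [0.5512, -0.0847, 0.1788]
orientation: [0.0, 0.794, 0.608, 0.0]
force: [2.0, 0.2, -1.3]
opening: 0.0002
```

```bash
python3 - <<'E'
from plant import arm
import cv2,numpy as np
s=arm.get_state();print(s['tool_pos'],s['force'],s['tool_pos'][:2]@[.965,-.2606])
a=arm.read_camera("scene")["color"][180:270,130:230];b=arm.read_camera("side")["color"][180:270,230:330]
im=np.hstack([cv2.resize(x,None,fx=4,fy=4,interpolation=2) for x in(a,b)])
cv2.imwrite("pics/p3.png",im)
E
```

```text
[ 0.55123531 -0.08474511  0.17884447] [ 2.00012286  0.20606805 -1.26155561] 0.554026646450166
```

View pics/p3.png

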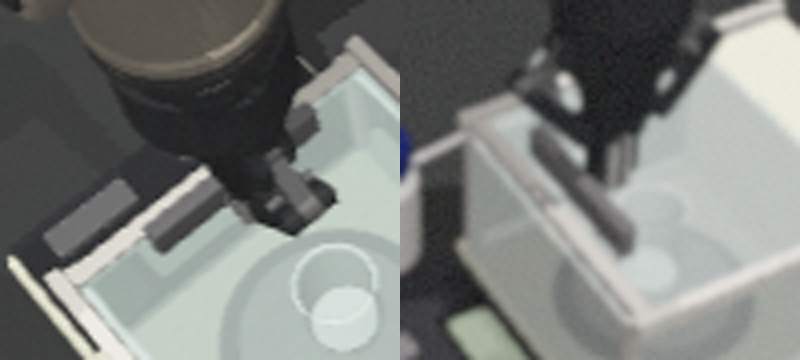

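```bash
for i in 1; do python3 -m inch '[[[0,-0.03,0,0,0,0,1],[0,-0.03,0,0,0,0,1]]]'; done
python3 -m inch '[[[0,-0.03,0,0,0,0,1]]]'
```

```text
clock: 6.25
tool_pos: [0.5486, -0.084, 0.1789]
orientation: [0.0, 0.794, 0.608, 0.0]
force: [5.5, -1.5, -1.0]
opening: 0.0
clock: 6.35
tool_pos: [0.5484, -0.084, 0.1791]
orientation: [0.002, 0.794, 0.608, 0.001]
force: [9.5, -1.5, -5.1]
opening: -0.0
```

```bash
python3 -m inch '[[[0,0,0,0,0,0,1],[0,0.04,0,0,0,0,1],[0,0.1,0,0,0,0,1],[0,0.2,0,0,0,0,1],[0,0.2,0,0,0,0,1],[0,0,-0.2,0,0,0,1],[0,0,-0.4,0,0,0,1],[0,0,-0.4,0,0,0,1],[0,0,0,0,0,0,1]]]'
python3 - <<'E'
from plant import arm
import cv2,numpy as np
s=arm.get_state();print(s['tool_pos'],s['force'],s['tool_pos'][:2]@[.965,-.2606])
a=arm.read_camera("scene")["color"][180:270,130:230];b=arm.read_camera("side")["color"][180:270,230:330]
im=np.hstack([cv2.resize(x,None,fx=4,fy=4,interpolation=2) for x in(a,b)])
cv2.imwrite("pics/p4.png",im)
E
```

```text
clock: 7.25
tool_pos: [0.5745, -0.091, 0.2323]
orientation: [0.002, 0.794, 0.608, 0.002]
force: [0.1, -0.4, -0.1]
opening: 0.0006
[ 0.57448039 -0.09103619  0.2322511 ] [ 0.13068746 -0.41092129 -0.07364119] 0.5780976033973112
```

View pics/p4.png

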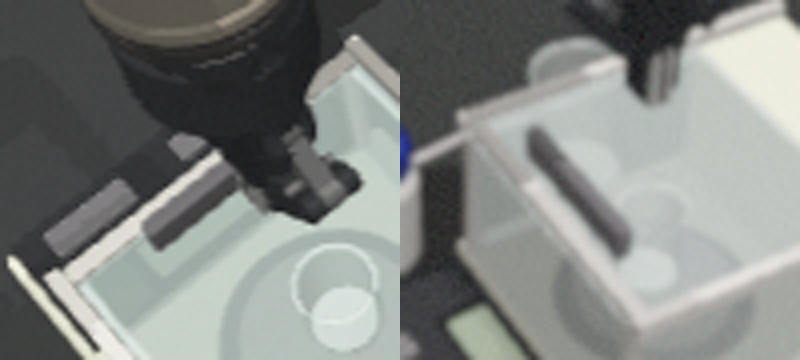

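```bash
python3 -m inch '[[[-0.1,-0.3,0,0,0,0,1],[-0.1,-0.3,0,0,0,0,1],[-0.1,-0.3,0,0,0,0,1],[-0.15,-0.35,0,0,0,0,1],[-0.15,-0.35,0,0,0,0,1],[-0.15,-0.35,0,0,0,0,1],[-0.1,-0.3,0,0,0,0,1],[-0.1,-0.3,0,0,0,0,1],[-0.1,-0.2,0,-0.5,0,0,1],[0,0,0,-0.5,0,0,1],[0,0,0,0,0,0,1]]]'
cat > g.py <<'E'
from h import *
from plant import arm
from scipy.spatial.transform import Rotation as R
np.set_printoptions(precision=4,suppress=True)
def st(t):
    s=arm.get_state(); q=s['orientation']; M=R.from_quat([q[1],q[2],q[3],q[0]]).as_matrix()
    print(s['clock'],s['tool_pos'],'F',s['force'],'Ftool',M.T@s['force'],'z',M[:,2],'j',s['joint_positions']); print('units',M.T@(np.array(t)-s['tool_pos'])/.05)
E
python3 -c "
from g import *; st([.428,-.106,.055])"
```

```text
clock: 8.45
tool_pos: [0.4246, -0.1048, 0.228]
orientation: [0.055, 0.792, 0.606, 0.042]
force: [-0.6, 0.1, 0.1]
opening: -0.0
8.45 [ 0.4246 -0.1048  0.228 ] F [-0.5519  0.1448  0.0735] Ftool [-0.0045 -0.555  -0.1513] z [ 0.133  -0.0356 -0.9905] j [-0.4348  0.106   1.856   0.0275  1.0437 -0.1826]
units [-0.0076 -0.4057  3.4373]
```

```bash
python3 -m inch '[[[0,-0.2,0,0,0,0,1],[0,-0.21,0.1,0,0,0,1],[0,0,0.35,0,0,0,1],[0,0,0.35,0,0,0,1],[0,0,0.35,0,0,0,1],[0,0,0.35,0,0,0,1],[0,0,0.35,0,0,0,1],[0,0,0.35,0,0,0,1],[0,0,0.3,0,0,0,1],[0,0,0.3,0,0,0,1],[0,0,0.1,0,0,0,1],[0,0,0,0,0,0,1]]]'
python3 - <<'E'
from g import *
import cv2
st([.428,-.106,.055])
a=arm.read_camera("scene")["color"][170:290,110:240];b=arm.read_camera("side")["color"][200:320,190:320]
im=np.hstack([cv2.resize(x,None,fx=3,fy=3,interpolation=2) for x in(a,b)])
cv2.imwrite("pics/p5.png",im)
w=arm.read_camera("wrist"); cv2.imwrite("pics/w5.png",w["color"])
E
```

```text
clock: 9.65
tool_pos: [0.4261, -0.1052, 0.0815]
orientation: [0.054, 0.792, 0.607, 0.042]
force: [1.1, -0.8, -0.5]
opening: -0.0
9.65 [ 0.4261 -0.1052  0.0815] F [ 1.1114 -0.7846 -0.505 ] Ftool [-0.4681  1.1966  0.6744] z [ 0.1318 -0.0351 -0.9906] j [-0.4341  0.3304  2.062   0.0409  0.6148 -0.2022]
units [-0.0063 -0.0323  0.5313]
```

View pics/p5.png

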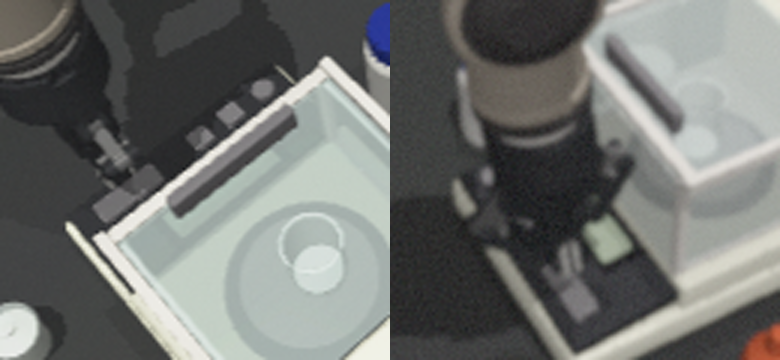

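View pics/w5.png

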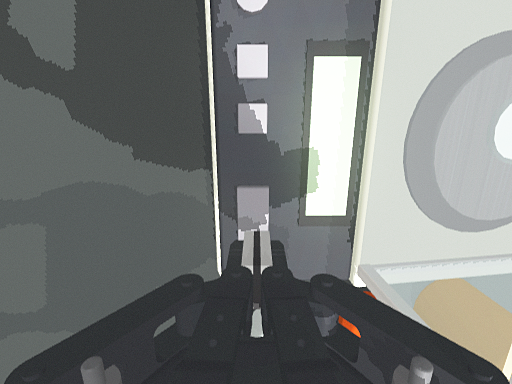

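```bash
python3 -m inch '[[[0,-0.02,0.1,0,0,0,1],[0,-0.02,0.1,0,0,0,1],[0,0,0.1,0,0,0,1],[0,0,0.06,0,0,0,1],[0,0,0.04,0,0,0,1],[0,0,0.03,0,0,0,1],[0,0,0,0,0,0,1],[0,0,0,0,0,0,1]]]'
python3 -c "
from g import *; st([.428,-.106,.055])"
```

```text
clock: 10.6
tool_pos: [0.4275, -0.1057, 0.0609]
orientation: [0.055, 0.792, 0.606, 0.042]
force: [0.8, -0.9, 0.0]
opening: 0.0003
10.6 [ 0.4275 -0.1057  0.0609] F [ 0.8019 -0.8687  0.0199] Ftool [-0.6294  0.9938  0.1198] z [ 0.1345 -0.0364 -0.9902] j [-0.4339  0.3731  2.0815  0.0451  0.5496 -0.2068]
units [-0.0027 -0.006   0.1176]
```

```bash
python3 -m inch '[[[0,0,0.02,0,0,0,1],[0,0,0.02,0,0,0,1],[0,0,0.02,0,0,0,1],[0,0,0.02,0,0,0,1],[0,0,0,0,0,0,1]]]'
python3 -m inch '[[[0,0,0.02,0,0,0,1],[0,0,0,0,0,0,1]]]'
```

```text
clock: 11.1
tool_pos: [0.4281, -0.1059, 0.0569]
orientation: [0.055, 0.792, 0.606, 0.042]
force: [-0.9, 1.1, 2.8]
opening: -0.0002
clock: 11.3
tool_pos: [0.4282, -0.1059, 0.0559]
orientation: [0.055, 0.792, 0.606, 0.042]
force: [-0.6, 0.1, 4.3]
opening: -0.0007
```

```bash
python3 -m inch '[[[0,0,0.01,0,0,0,1],[0,0,0,0,0,0,1]]]'; python3 - <<'E'
from g import *
import cv2
w=arm.read_camera("wrist"); cv2.imwrite("pics/w6.png",w["color"][150:300,150:350].repeat(3,0).repeat(3,1))
st([.428,-.106,.055])
E
```

```text
clock: 11.5
tool_pos: [0.4282, -0.1059, 0.0554]
orientation: [0.055, 0.792, 0.606, 0.042]
force: [-1.6, 0.6, 3.7]
opening: -0.0001
11.55 [ 0.4283 -0.1059  0.0554] F [-1.6406  1.0359  3.2317] Ftool [ 0.572  -1.3852 -3.4587] z [ 0.1346 -0.0364 -0.9902] j [-0.4335  0.3853  2.0847  0.0462  0.5341 -0.2078]
units [-0.003  -0.0061  0.008 ]
```

View pics/w6.png

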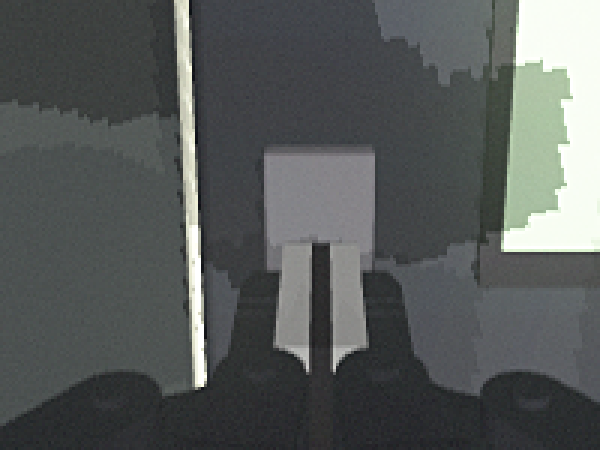

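```bash
python3 -m inch '[[[0,0,0.01,0,0,0,1],[0,0,0.01,0,0,0,1]]]';python3 -m inch '[[[0,0,0,0,0,0,1]]]';python3 -m inch '[[[0,0,0,0,0,0,1]]]'
```

```text
clock: 11.75
tool_pos: [0.4284, -0.1059, 0.0544]
orientation: [0.056, 0.792, 0.606, 0.042]
force: [-1.1, 0.2, 5.9]
opening: 0.0002
clock: 11.85
tool_pos: [0.4284, -0.1059, 0.0544]
orientation: [0.055, 0.792, 0.606, 0.042]
force: [-1.7, 0.9, 5.6]
opening: -0.0
clock: 11.95
tool_pos: [0.4284, -0.1059, 0.0544]
orientation: [0.055, 0.792, 0.606, 0.042]
force: [-1.0, 0.5, 4.5]
opening: 0.0001
```

```bash
python3 -m inch '[[[0,0,-0.04,0,0,0,1],[0,0,-0.08,0,0,0,1],[0,0,-0.2,0,0,0,1],[0,0,-0.4,0,0,0,1],[0,0,-0.4,0,0,0,1],[0,0,-0.4,0,0,0,1],[0,-0.2,-0.4,0,0,0,1],[0,-0.2,-0.4,0,0,0,1],[0,-0.2,-0.4,0,0,0,1],[0,-0.2,-0.4,0,0,0,1],[0,-0.2,-0.4,0,0,0,1],[0,0,0,0,0,0,1]]]'
python3 - <<'E'
from g import *
import cv2
st([.428,-.106,.055])
a=arm.read_camera("scene")["color"];b=arm.read_camera("side")["color"]
cv2.imwrite("pics/s7.png",a);cv2.imwrite("pics/d7.png",b)
im=np.hstack([cv2.resize(x,None,fx=2.2,fy=2.2,interpolation=2) for x in(a[180:370,100:280],b[170:360,200:380])])
cv2.imwrite("pics/p7.png",im)
E
```

```text
clock: 13.15
tool_pos: [0.3567, -0.0866, 0.224]
orientation: [0.057, 0.792, 0.606, 0.043]
force: [0.2, -0.3, -0.6]
opening: -0.0001
13.15 [ 0.3567 -0.0866  0.224 ] F [ 0.2181 -0.3044 -0.6442] Ftool [-0.2363  0.1945  0.6794] z [ 0.1383 -0.0384 -0.9896] j [-0.4732 -0.0322  2.0149  0.0339  1.0181 -0.2251]
units [0.0016 0.9763 3.5576]
```

View pics/p7.png

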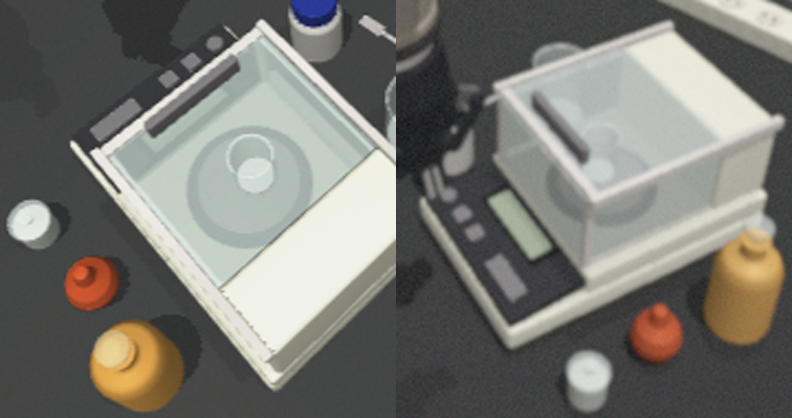

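View pics/s7.png

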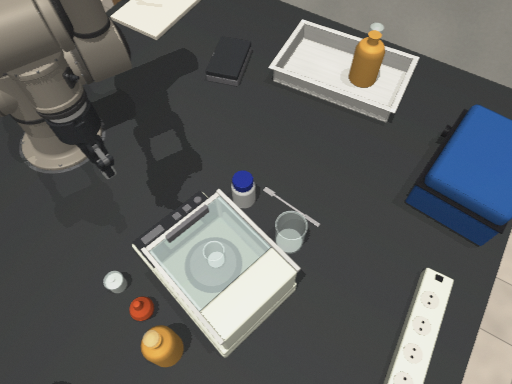

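```bash
python3 - <<'E'
import cv2,numpy as np
a=cv2.imread("pics/s7.png")[185:255,135:225];b=cv2.imread("pics/d7.png")[180:250,240:330]
cv2.imwrite("pics/p8.png",np.hstack([cv2.resize(x,None,fx=4.4,fy=4.4,interpolation=2) for x in(a,b)]))
A=cv2.imread("pics/scene0.png").astype(int);B=cv2.imread("pics/s7.png").astype(int)
for n,(x0,y0,x1,y1) in dict(wb=(100,268,132,296),bulb=(126,292,158,324),bot=(138,322,188,370),beaker=(272,208,312,254),jar=(236,185,260,210),spat=(262,185,320,226)).items(): print(n,np.abs(A-B)[y0:y1,x0:x1].mean().round(2))
E
```

```text
wb 2.73
bulb 2.36
bot 2.71
beaker 3.71
jar 6.64
spat 3.74
```

View pics/p8.png

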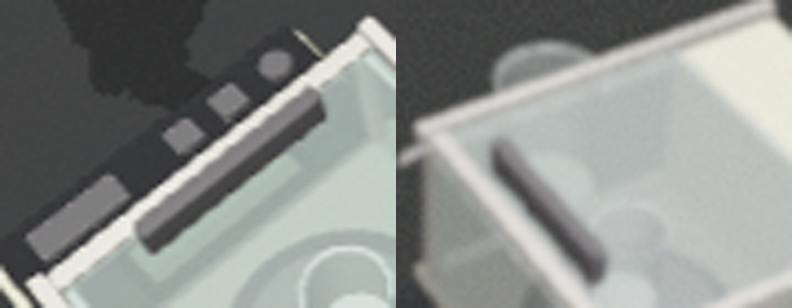

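```bash
python3 -c "
from plant import arm
print(arm.get_state()['clock'],arm.finish_job())"
```

```text
the job is handed in; nothing more can be done
13.25 None
```

The lid is shut and the tare key has been pressed and released, in that order. I handed the job in at 13.25 s, with the arm withdrawn.

- **Lid:** I pushed it shut by the back of its finger bar with the closed fingertips. It slid at about 1–2 N until it met the hard stop, where the force peaked at roughly 9.5 N and the tool stopped moving forward. The final pictures show the front of the pane flush with the rail ends.
- **Tare key:** I pressed it square to the sloping panel. The force rose to about 5 N, from readings of 4.5 to 5.9 N. From the stated forces I estimate about 3 mm of travel, past the 1.5 mm where it registers. The display was not checked. After release the key looked up again.
- **Other keys and objects:** The fingers touched no other key. In the scene camera, the beaker on the pan looked undisturbed. The weighing bottle, pipette bulb, amber bottle, large beaker and spatula matched their starting picture. The jar area differed slightly more. I put that down to the arm's shadow being there at the start, since the jar looks unmoved.

**Uncertain:** force readings wandered by about ±1 N, so a first press reading of 4.3 N fell to about 3.5 N. I therefore pressed about 1 mm further to be sure the key registered.

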